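# Load a drive cartridge into its dock until the catch holds

### The job

Take the loose drive cartridge with the upright grip fin from the bench, stand it in the slot of the empty dock, fin up, and push it down until the push-push catch holds it down; then let go. One full push is enough, a second one pops it up again. Do not press the empty dock's tray without the cartridge, and leave the cartridge in the other dock as it is.

Things in the scene. Friction and masses are not known exactly. Their poses are not given: they have to be found in the camera images.
- cartridge: Loose drive cartridge, bare aluminium, black grip fin, upright on the bench, 0.22 kg: body 36 (x) x 72 (y) x 72 (z) mm, centred on top the fin 16 (x) x 48 (y) x 34 mm; 106 mm tall. Origin: centre of underside; z up. Fits the slot either way round. Not to be confused with the aluminium power adapter near it: 62 x 86 x 50 mm, a round knob instead of a fin.
- dock: The empty grey top-loading dock, fixed (the other one is loaded). Origin: on the bench under the slot's centre, z up, slot's long side along y; a 72 mm high block, the catch's housing, on its +x side. Slot 41 (x) x 77 (y) mm, straight up to 82 mm, then flared by 10 mm all round to the rim at 96 mm above the bench. A sprung tray in the slot, its top at 58 mm when raised, carries the cartridge.
- dock_tray (a joint): Depth (m) to which the empty dock's tray is pressed: 0 raised, 0.021 held by the catch, 0.033 hard stop. Spring 7 N (raised) to 11 N (bottom). Push-push: pushed beyond 0.030 (best to the stop) and let go, it rises to 0.021 and holds; pushed to the stop again and let go, it rises to 0. With the cartridge on it, its body top is 34 mm above the rim at 0, 13 mm when held, 1 mm at the stop.
- loaded_cartridge: An identical cartridge already held down in the other dock, to be left alone. Origin: centre of its underside, 37 mm above the bench; axes and sizes as the loose one.
Things that resemble listed ones, but are neither listed nor needed, are in the scene too. Leave any red look-alike of the cartridge alone.

How it is judged:
By the outcome, as a careful person would: the job done as asked, in the order asked, and still so for the second after the job is handed in, with the robot touching nothing.
It also fails if it takes over 38 s, if anything falls off the work surface, if the arm or the gripper's body presses on something with over 40 N, if the wrist force passes 120 N, or if a joint passes its speed limit or range.

### The arm

A 6-joint arm with a two-finger parallel gripper is mounted at the origin on the work surface. World frame = base frame: x ahead of the robot, y to its left, z up, the work surface at z = 0. Lengths are in m, angles in rad, forces in N, time in s.
With the tool pointing down it reaches from about 0.35 to 0.85 m from the base axis. Payload 8.1 kg.
Tool frame: the origin (TCP) lies on the front face of the gripper's body, between the roots of the fingers; the fingertips stand 73 mm ahead of it and the grasp point (between the pads) lies 54 mm ahead of it; z points along the fingers, y is the direction in which the jaws open and shut (so a half turn about z gives the same grasp; the last joint's range is limited). The gripper opens to 85 mm and grips with 20 to 120 N. Pads are 22 mm wide; open, the fingers measure 114 mm over their backs; the gripper's body (76 mm by 85 mm) begins 54 mm behind the grasp point. The pads swing forward as they close: fully open they stand 13 mm farther back than shut.
Start: joints at [-1.342, 0.13, 1.488, -0, 1.523, -0.085], TCP at [0.185, -0.571, 0.304] pointing down, gripper open.
Joint ranges: [-2.96, 2.96], [-0.89, 2.26], [0.02, 2.5], [-1.34, 4.48], [0, 2.73], [-2.66, 2.66]. Speed limits (rad/s): [2.39, 2.39, 2.79, 3.14, 3.14, 3.14].

### API

Orientations are given as a 3x3 rotation matrix whose columns are the frame's x, y, z axes.
In Python, from station import manip gives the robot as it stands.
- The arm moves only by the tool servo_tool, never from a script. Its arguments are lists of equal length, an entry for each row: "gripper": the finger opening in cm, from 0 to 8.54; "xyz": the shift along the tool's x, y, z in cm, a list of three; "rot": the turn, a rotation vector about the tool's x, y, z in rad, a list of three. In form: {"gripper": [gripper, ...], "xyz": [[x, y, z], ...], "rot": [[rx, ry, rz], ...]}. A call has 1 to 10 rows; each row shifts and turns the commanded pose from where the row before left it, along the tool's axes as they then stand; what a row does not reach is not made up. A row lasts 1/12 s, in which the tool goes at most 41.7 mm and 7.16 degrees, less where a joint would pass 70% of its speed; a pose out of reach is approached as far as the arm can. A call is refused whole if a number of a shift passes 4.17 or a number of a turn 0.125, either way. A call with a gripper value outside its range is refused whole. The fingers move at their own pace and stop on an object; "force" is the grip in N (left out, the last holds). Time passes only in rows, so rows that do not move let the fingers close. It gives the time, the measured TCP pose, the force and the opening at its end, in the units of the state.
- manip.get_obs(): the state, without advancing time (a new reading comes with each control period).
- manip.camera(name): name is "scene" or "side" or "wrist"; returns the picture (384x512x3 uint8, red, green, blue); there is no depth.
- manip.camera_info(name): a dict with "fx", "fy", "cx", "cy" (pixels), "cam_to_world" (4x4, takes a point from camera to world coordinates); the wrist camera has in their place "hand_eye" (4x4, takes a point from camera to tool coordinates, whose origin is the TCP and whose axes are the flange's). Camera axes: x right, y up, looking along -z (the intrinsics and any distortion apply to the point x, -y, -z); pixel columns grow to the right and rows downward; lengths in m; the calibration is good to about 2 mm. The wrist camera is an equidistant fisheye: a pixel r from the principal point sees the ray r / f radians off the axis. A picture is of the moment at which its call begins: read the wrist's pose just before it. camera_info takes no time and is no camera call.
- manip.sign_off(): hands the job in, once; it reports no verdict.
The state is a dict: "time": time; "joints": joint angles; "joint_vel": joint speeds; "tau": joint torques, N m; "tcp_pos": TCP position; "orientation": TCP orientation; "ft_force": force on the tool from outside, world axes, zero at the start; "wrist_torque": the same for the moment, N m; "finger_gap": opening from 0.0 (shut) to 1.0 (fully open).
Only numpy, scipy, OpenCV 4.12 (cv2) and the standard library are available. Lean on these libraries where they do the work, as an engineer would, in place of code of your own. Each camera call takes 0.05 s, during which the arm holds its last target.

## Working session

There is one attempt and no reset: what is moved stays moved. The work goes in short steps, Python scripts to look and compute and a tool call to move; the robot and the scene stay as the last step left them, time stands still between calls to the robot, and variables do not carry over. Pictures are saved under pics/ and viewed, and the job is handed in when it is done.

Besides the shell and the picture viewer there is one more tool, called after "Call:" as name(argument=value, ...) on one line, values as JSON. servo_tool: Moves the arm, as the interface text tells. Its arguments: {"type":"object","properties":{"gripper":{"type":"array","items":{"type":"number"}},"xyz":{"type":"array","items":{"type":"array","items":{"type":"number"}}},"rot":{"type":"array","items":{"type":"array","items":{"type":"number"}}},"force":{"type":"number"}},"required":["gripper","xyz","rot"]}

```bash
mkdir -p pics; ls; python3 - <<'E'
from station import manip
import cv2
o=manip.get_obs();print(o)
for n in("scene","side","wrist"):
    cv2.imwrite(f"pics/{n}0.png",manip.camera(n)[:,:,::-1]);print(n,manip.camera_info(n))
E
```

```text
pics
{'time': 0.0, 'joints': array([-1.34240299e+00,  1.31161652e-01,  1.48929158e+00,  1.18638374e-05,
        1.52297158e+00, -8.53864009e-02]), 'joint_vel': array([-0.00044695,  0.00010522,  0.00116557,  0.00035818, -0.00088809,
       -0.00022651]), 'tau': array([-4.20913175e-04, -5.69409120e+01, -5.00546551e+01, -1.36977692e-04,
        1.50619989e-02,  3.55508902e-06]), 'tcp_pos': array([ 0.18513237, -0.57029126,  0.30283724]), 'orientation': array([[ 9.51173942e-01,  3.08655099e-01, -4.03283413e-04],
       [ 3.08655317e-01, -9.51172277e-01,  1.78727024e-03],
       [ 1.68058070e-04, -1.82448045e-03, -9.99998322e-01]]), 'ft_force': array([-0.16693448, -0.19686894,  0.2501335 ]), 'wrist_torque': array([-0.01702497,  0.02280238, -0.03724009]), 'finger_gap': 1.000434052716873}
scene {'fx': 404.00377008690276, 'fy': 404.00377008690276, 'cx': 260.4456697846557, 'cy': 193.4624113969748, 'cam_to_world': array([[-0.29535248, -0.8263605 ,  0.47947391,  0.91184203],
       [ 0.95534198, -0.25050709,  0.1567415 ,  0.13500514],
       [-0.00941337,  0.50435554,  0.86344477,  0.81849545],

[... 194 characters left out ...]
([[-0.97695525,  0.13750172, -0.16325352,  0.34551781],
       [-0.21233796, -0.5483262 ,  0.80885782,  0.85065261],
       [ 0.02170316,  0.82488282,  0.56488699,  0.65202613],
       [ 0.        ,  0.        ,  0.        ,  1.        ]])}
wrist {'fx': 297.3186396354542, 'fy': 297.3186396354542, 'cx': 252.0294881956463, 'cy': 190.343332752603, 'hand_eye': array([[ 1.81447511e-04,  9.54147383e-01,  2.99337165e-01,
         7.67498105e-02],
       [ 9.99999945e-01, -8.97909502e-05, -3.19952590e-04,
         1.13946028e-03],
       [-2.78404159e-04,  2.99337206e-01, -9.54147347e-01,
        -7.00666082e-02],
       [ 0.00000000e+00,  0.00000000e+00,  0.00000000e+00,
         1.00000000e+00]])}
```

View pics/scene0.png

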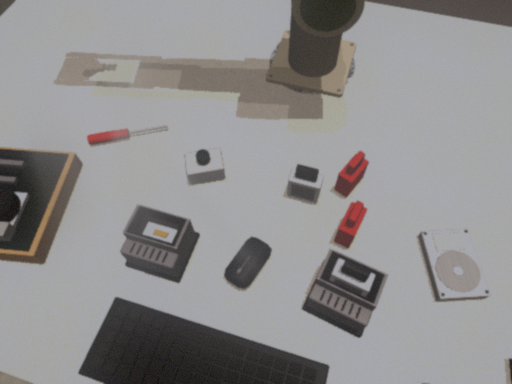

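View pics/side0.png

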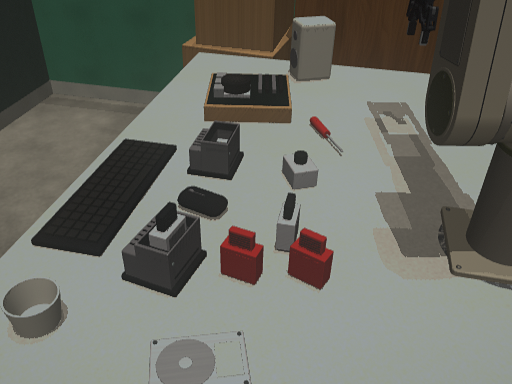

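View pics/wrist0.png

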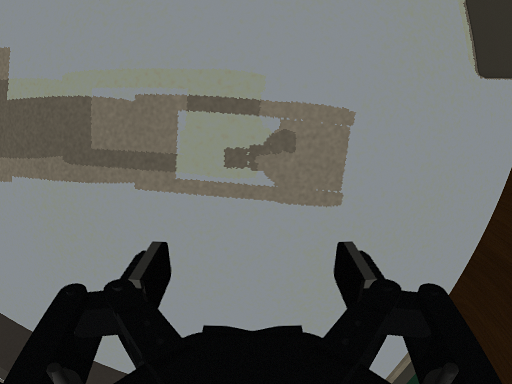

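The scene picture shows the loose cartridge at about (306,180), the empty dock at (160,238), the loaded dock at (350,285), two red look-alikes at (352,173) and (350,223), and the adapter at (204,163). I'll enlarge these areas before measuring.

```bash
cat > h.py <<'E'
import numpy as np, cv2
from station import manip
def ray(name,u,v,obs=None):
    c=manip.camera_info(name)
    if name!="wrist":
        d=np.array([(u-c['cx'])/c['fx'],-(v-c['cy'])/c['fy'],-1.]);T=c['cam_to_world']
    else:
        a=np.array([u-c['cx'],v-c['cy']]);r=np.hypot(*a);th=r/c['fx'];a=a/max(r,1e-9)
        d=np.array([a[0]*np.sin(th),-a[1]*np.sin(th),-np.cos(th)])
        W=np.eye(4);W[:3,:3]=obs['orientation'];W[:3,3]=obs['tcp_pos'];T=W@c['hand_eye']
    d=T[:3,:3]@d;return T[:3,3],d/np.linalg.norm(d)
def onz(name,u,v,z,obs=None):
    p,d=ray(name,u,v,obs);return p+d*(z-p[2])/d[2]
def proj(name,P,obs=None):
    c=manip.camera_info(name)
    if name=="wrist":
        W=np.eye(4);W[:3,:3]=obs['orientation'];W[:3,3]=obs['tcp_pos'];T=W@c['hand_eye']
    else:T=c['cam_to_world']
    q=T[:3,:3].T@(np.asarray(P)-T[:3,3]);x,y,z=q[0],-q[1],-q[2]
    if name!="wrist":return np.array([c['cx']+c['fx']*x/z,c['cy']+c['fy']*y/z])
    r=np.hypot(x,y);th=np.arctan2(r,z);return np.array([c['cx']+c['fx']*th*x/r,c['cy']+c['fy']*th*y/r])
E
python3 - <<'E'
import cv2,numpy as np
from h import *
s=cv2.imread('pics/scene0.png');d=cv2.imread('pics/side0.png')
f=lambda im,x,y,w=75:cv2.resize(im[y-w//2:y-w//2+w,x-w//2:x-w//2+w],(400,400),interpolation=cv2.INTER_CUBIC)
# origins scene cart (306-37,180-37), dock(158-45..)
cv2.imwrite('pics/crop0.png',cv2.resize(np.hstack([f(s,306,180),f(s,160,238,90)]),(800,400)))
cv2.imwrite('pics/crop1.png',np.hstack([f(d,288,222,75),f(d,215,148,75)]))
print(onz('scene',160,238,.09),onz('scene',306,176,.09))
print(onz('side',290,207,.106),onz('side',218,145,.09))
E
```

```text
[ 0.66155997 -0.15636602  0.09      ] [0.43768368 0.08326862 0.09      ]
[0.42536647 0.10886213 0.106     ] [ 0.63180789 -0.11685138  0.09      ]
```

View pics/crop0.png

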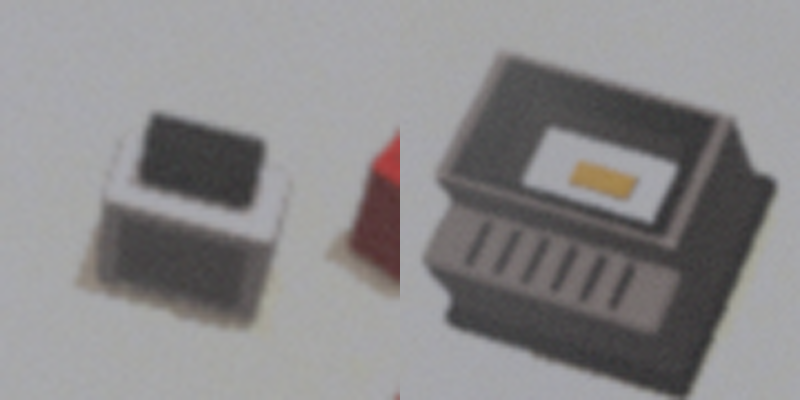

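View pics/crop1.png

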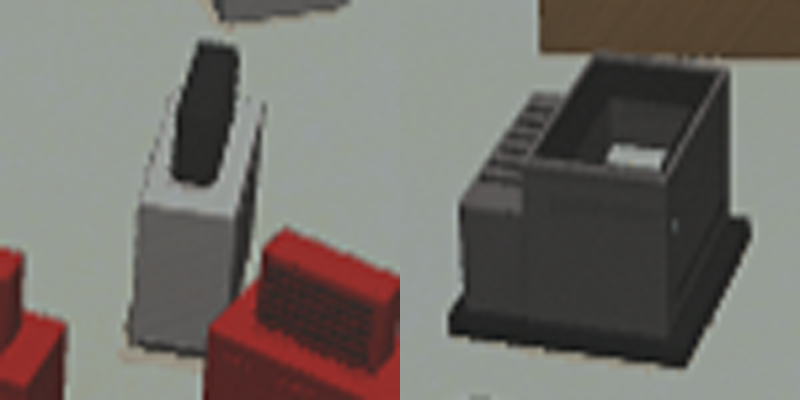

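```bash
python3 - <<'E'
from h import *
def P(n,pts,s,o,z,off=0):
    r=np.array([onz(n,(x-off+.0)/s+o[0]-.5+.5/s,y/s+o[1]-.5+.5/s,z) for x,y in pts]);print(n,z);print(r.round(4))
    m=r.mean(0);print(' mean',m.round(4))
    for i in range(len(r)):
        e=r[(i+1)%len(r)]-r[i];print('  edge',np.linalg.norm(e).round(4),np.degrees(np.arctan2(e[1],e[0])).round(1))
P('scene',[(104,198),(277,240),(292,182),(125,135)],400/75,(269,143),.072)
P('side',[(137,205),(237,215),(264,100),(170,95)],400/75,(251,185),.072)
P('scene',[(438,182),(675,248),(730,118),(502,52)],400/90,(115,193),.096,400)
P('side',[(528,163),(664,175),(728,70),(597,55)],400/75,(178,111),.096,400)
E
```

```text
scene 0.072
[[0.4466 0.047  0.072 ]
 [0.4458 0.1191 0.072 ]
 [0.4168 0.1187 0.072 ]
 [0.4142 0.0472 0.072 ]]
 mean [0.4308 0.083  0.072 ]
  edge 0.0721 90.7
  edge 0.029 -179.3
  edge 0.0716 -92.1
  edge 0.0324 -0.4
side 0.072
[[0.4482 0.1208 0.072 ]
 [0.412  0.1178 0.072 ]
 [0.4122 0.0452 0.072 ]
 [0.4478 0.0507 0.072 ]]
 mean [0.43   0.0836 0.072 ]
  edge 0.0363 -175.4
  edge 0.0727 -89.9
  edge 0.0361 8.8
  edge 0.0701 89.7
scene 0.096
[[ 0.676  -0.2273  0.096 ]
 [ 0.6744 -0.1145  0.096 ]
 [ 0.6091 -0.1156  0.096 ]
 [ 0.6081 -0.2292  0.096 ]]
 mean [ 0.6419 -0.1717  0.096 ]
  edge 0.1128 90.8
  edge 0.0653 -179.0
  edge 0.1135 -90.5
  edge 0.0679 1.6
side 0.096
[[ 0.6714 -0.1148  0.096 ]
 [ 0.6101 -0.1193  0.096 ]
 [ 0.6072 -0.2262  0.096 ]
 [ 0.6717 -0.2256  0.096 ]]
 mean [ 0.6401 -0.1715  0.096 ]
  edge 0.0615 -175.8
  edge 0.1069 -91.6
  edge 0.0645 0.5
  edge 0.1109 90.1
```

Both views agree to within about 2 mm. The cartridge centre is (0.430, 0.083) and the dock centre (0.641, -0.1715), both with yaw near 0. Next I'll work out the transit rows.

```bash
cat > plan.py <<'E'
from h import *
from scipy.spatial.transform import Rotation as R
import sys
def plan(tx,ty,tz,yaw_y,n):  # yaw_y: world angle (deg) of tool y
    o=manip.get_obs();p=o['tcp_pos'];M=o['orientation'];c=np.cos(np.radians(yaw_y));s=np.sin(np.radians(yaw_y))
    y=np.array([c,s,0]);z=np.array([0,0,-1.]);T=np.column_stack([np.cross(y,z),y,z])
    rv=R.from_matrix(M.T@T).as_rotvec();st=np.array([tx,ty,tz])-p
    X=[];cur=M.copy()
    for i in range(n):
        X.append((cur.T@(st/n)*100).round(2).tolist());cur=cur@R.from_rotvec(rv/n).as_matrix()
    print('t',o['time'],'p',p.round(4),'rv',rv.round(4));print(X);print((rv/n).round(4).tolist())
if __name__=="__main__":plan(*map(float,sys.argv[1:5]),int(sys.argv[5]))
E
python3 plan.py .43 .083 .25 0.3 20
```

```text
t 0.15 p [ 0.1852 -0.5704  0.3031] rv [-1.2000e-03 -1.1000e-03 -1.2622e+00]
[[2.17, -2.73, 0.27], [2.34, -2.59, 0.27], [2.5, -2.43, 0.27], [2.65, -2.27, 0.27], [2.79, -2.1, 0.27], [2.91, -1.92, 0.27], [3.03, -1.73, 0.27], [3.13, -1.54, 0.27], [3.22, -1.34, 0.27], [3.3, -1.13, 0.27], [3.36, -0.92, 0.27], [3.42, -0.71, 0.27], [3.45, -0.49, 0.27], [3.48, -0.27, 0.27], [3.49, -0.05, 0.27], [3.48, 0.17, 0.27], [3.47, 0.39, 0.27], [3.44, 0.61, 0.27], [3.39, 0.82, 0.27], [3.33, 1.03, 0.27]]
[-0.0001, -0.0001, -0.0631]
```

Call:
servo_tool(gripper=[8.5,8.5,8.5,8.5,8.5,8.5,8.5,8.5,8.5,8.5], xyz=[[2.17,-2.73,0.27],[2.34,-2.59,0.27],[2.5,-2.43,0.27],[2.65,-2.27,0.27],[2.79,-2.1,0.27],[2.91,-1.92,0.27],[3.03,-1.73,0.27],[3.13,-1.54,0.27],[3.22,-1.34,0.27],[3.3,-1.13,0.27]], rot=[[0,0,-0.0631],[0,0,-0.0631],[0,0,-0.0631],[0,0,-0.0631],[0,0,-0.0631],[0,0,-0.0631],[0,0,-0.0631],[0,0,-0.0631],[0,0,-0.0631],[0,0,-0.0631]], force=60)

```text
time: 0.98
tcp_pos: [0.3078, -0.2424, 0.2766]
orientation: [[0.584, 0.812, 0.0], [0.812, -0.584, 0.0], [0.0, 0.0, -1.0]]
ft_force: [1.2, 0.6, 0.0]
finger_gap: 0.997
```

Call:
servo_tool(gripper=[8.5,8,7,6,5,5,5,5,5,5], xyz=[[3.36,-0.92,0.27],[3.42,-0.71,0.27],[3.45,-0.49,0.27],[3.48,-0.27,0.27],[3.49,-0.05,0.27],[3.48,0.17,0.27],[3.47,0.39,0.27],[3.44,0.61,0.27],[3.39,0.82,0.27],[3.33,1.03,0.27]], rot=[[0,0,-0.0631],[0,0,-0.0631],[0,0,-0.0631],[0,0,-0.0631],[0,0,-0.0631],[0,0,-0.0631],[0,0,-0.0631],[0,0,-0.0631],[0,0,-0.0631],[0,0,-0.0631]])

```text
time: 1.82
tcp_pos: [0.4303, 0.0845, 0.2497]
orientation: [[-0.008, 1.0, 0.0], [1.0, 0.008, -0.0], [-0.0, 0.0, -1.0]]
ft_force: [0.4, -0.1, -0.0]
finger_gap: 0.582
```

Call:
servo_tool(gripper=[5,5,5], xyz=[[0,0,0],[0,0,0],[0,0,0]], rot=[[0,0,0],[0,0,0],[0,0,0]])

```text
time: 2.07
tcp_pos: [0.4299, 0.0825, 0.2495]
orientation: [[-0.005, 1.0, -0.001], [1.0, 0.005, -0.0], [-0.0, -0.001, -1.0]]
ft_force: [0.3, -0.4, 0.4]
finger_gap: 0.591
```

```bash
python3 plan.py .43 .083 .148 0.3 5; python3 - <<'E'
from h import *
o=manip.get_obs();im=manip.camera('wrist');cv2.imwrite('pics/wrist1.png',im[:,:,::-1])
print(o['orientation'].round(4),o['finger_gap'])
for P in[(.43,.083,.106),(.448,.119,.072),(.412,.119,.072),(.412,.047,.072),(.448,.047,.072)]:print(P,proj('wrist',P,o).round(1))
E
```

```text
t 2.0667 p [0.4299 0.0825 0.2495] rv [-0.001   0.0004  0.0002]
[[0.01, 0.0, 2.03], [0.01, 0.0, 2.03], [0.01, 0.0, 2.03], [0.01, 0.0, 2.03], [0.01, 0.0, 2.03]]
[-0.0002, 0.0001, 0.0]
[[-5.4e-03  1.0e+00 -1.0e-03]
 [ 1.0e+00  5.4e-03 -4.0e-04]
 [-4.0e-04 -1.0e-03 -1.0e+00]] 0.5906444573354952
(0.43, 0.083, 0.106) [251.6 200.3]
(0.448, 0.119, 0.072) [273.3 146.5]
(0.412, 0.119, 0.072) [230.5 146.2]
(0.412, 0.047, 0.072) [231.7 225. ]
(0.448, 0.047, 0.072) [271.2 225.2]
```

View pics/wrist1.png

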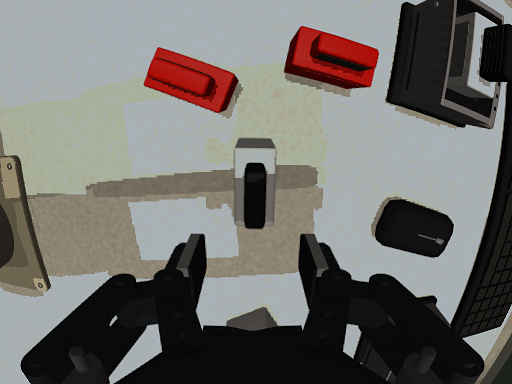

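The wrist view shows the cartridge at about (255,185), with its fin between the jaws. It sits about 3 px right of the prediction, so I'll measure it more precisely.

```bash
python3 - <<'E'
from h import *
o=manip.get_obs();im=cv2.imread('pics/wrist1.png')
c=im[125:240,205:305];cv2.imwrite('pics/c2.png',cv2.resize(c,None,fx=5,fy=5,interpolation=cv2.INTER_CUBIC))
E
```

```text
(no output)
```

View pics/c2.png

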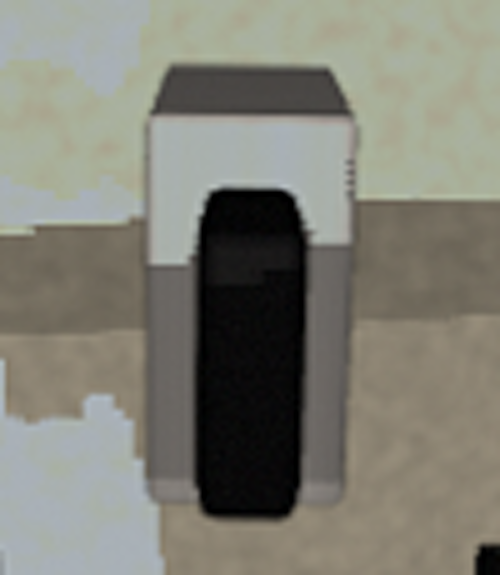

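```bash
python3 - <<'E'
from h import *
o=manip.get_obs()
r=np.array([onz('wrist',205+x/5-.4,125+y/5-.4,.072,o) for x,y in[(149,115),(353,117),(343,500),(147,500)]]);print(r.round(4),r.mean(0))
for a,b in[(0,1),(1,2),(3,2),(0,3)]:
    e=r[b]-r[a];print(np.linalg.norm(e),np.degrees(np.arctan2(e[1],e[0])))
r=np.array([onz('wrist',205+x/5-.4,125+y/5-.4,.106,o) for x,y in[(200,505),(300,505),(303,250)]]);print(r.round(4))
E
```

```text
[[0.4155 0.1173 0.072 ]
 [0.4498 0.1171 0.072 ]
 [0.4499 0.047  0.072 ]
 [0.4142 0.0468 0.072 ]] [0.43234975 0.08205723 0.072     ]
0.03438617013359968 -0.2688903431842797
0.07018226539607707 -89.93732750867392
0.03574864047130342 0.2309173910685934
0.07049940040555 -91.0450365410919
[[0.4247 0.0612 0.106 ]
 [0.4405 0.0613 0.106 ]
 [0.4402 0.1026 0.106 ]]
```

Call:
servo_tool(gripper=[5,5,5,5,5,5,5,5,1,1], xyz=[[0,0.25,2],[0,0,2],[0,0,2],[0,0,1.5],[0,0,1.5],[0,0,1.1],[0,0,0],[0,0,0],[0,0,0],[0,0,0]], rot=[[0,0,0],[0,0,0],[0,0,0],[0,0,0],[0,0,0],[0,0,0],[0,0,0],[0,0,0],[0,0,0],[0,0,0]])

```text
time: 2.95
tcp_pos: [0.4336, 0.0824, 0.1502]
orientation: [[-0.004, 1.0, 0.002], [1.0, 0.004, 0.0], [0.0, 0.002, -1.0]]
ft_force: [-0.5, 0.5, 0.6]
finger_gap: 0.315
```

Call:
servo_tool(gripper=[1,1,1,1,1,1], xyz=[[0,0,0],[0,0,0],[0,0,0],[0,0,0],[0,0,0],[0,0,0]], rot=[[0,0,0],[0,0,0],[0,0,0],[0,0,0],[0,0,0],[0,0,0]])

```text
time: 3.45
tcp_pos: [0.4336, 0.0827, 0.1501]
orientation: [[-0.005, 1.0, 0.002], [1.0, 0.005, 0.0], [0.0, 0.002, -1.0]]
ft_force: [0.0, -0.3, 5.9]
finger_gap: 0.173
```

Call:
servo_tool(gripper=[1,1,1,1,1,1,1,1], xyz=[[0,0,-1],[0,0,-2],[0,0,-2.5],[0,0,-2.5],[0,0,-2.5],[0,0,-2],[0,0,-1.2],[0,0,0]], rot=[[0,0,0],[0,0,0],[0,0,0],[0,0,0],[0,0,0],[0,0,0],[0,0,0],[0,0,0]])

```text
time: 4.12
tcp_pos: [0.4338, 0.0827, 0.2891]
orientation: [[-0.005, 1.0, 0.005], [1.0, 0.005, 0.0], [0.0, 0.005, -1.0]]
ft_force: [1.4, 1.2, -1.4]
finger_gap: 0.18
```

```bash
python3 plan.py .643 -.172 .285 0.3 12; python3 - <<'E'
from h import *
o=manip.get_obs();print(o['ft_force'],o['finger_gap']);cv2.imwrite('pics/w3.png',manip.camera('wrist')[:,:,::-1]);cv2.imwrite('pics/s3.png',manip.camera('side')[:,:,::-1])
E
```

```text
t 4.1167 p [0.4338 0.0827 0.2891] rv [ 0.0048 -0.0003 -0.0001]
[[-2.13, 1.73, 0.04], [-2.13, 1.73, 0.04], [-2.13, 1.73, 0.04], [-2.13, 1.73, 0.04], [-2.13, 1.73, 0.04], [-2.13, 1.73, 0.04], [-2.13, 1.73, 0.04], [-2.13, 1.73, 0.04], [-2.13, 1.73, 0.04], [-2.13, 1.73, 0.04], [-2.13, 1.73, 0.04], [-2.13, 1.73, 0.04]]
[0.0004, -0.0, -0.0]
[ 1.4116455   1.19287944 -1.43321153] 0.18039287215304325
```

View pics/w3.png

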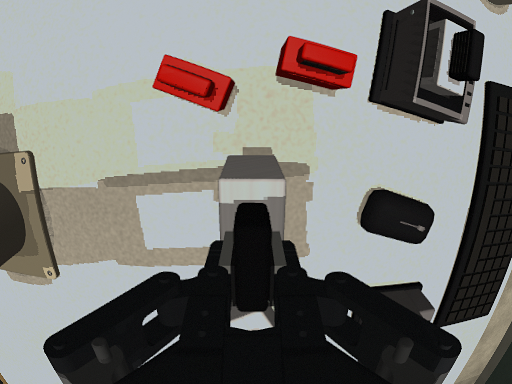

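View pics/s3.png

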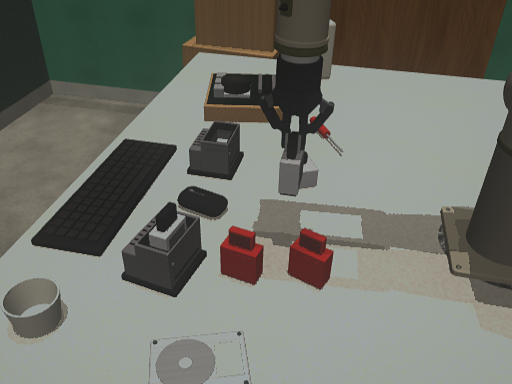

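The wrist and side views show the cartridge held upright and clear of the bench, and the red ones untouched. I'll go a little past the dock so that the wrist camera sees the slot.

Call:
servo_tool(gripper=[1,1,1,1,1,1,1,1,1,1], xyz=[[-1.5,0.9,0],[-3,1.8,0],[-3,1.8,0],[-3,1.8,0],[-3,1.8,0],[-3,1.8,0],[-3,1.8,0],[-3,1.8,0],[-3,1.8,0],[-3,1.8,0]], rot=[[0.004,0,0],[0,0,0],[0,0,0],[0,0,0],[0,0,0],[0,0,0],[0,0,0],[0,0,0],[0,0,0],[0,0,0]])

```text
time: 5.05
tcp_pos: [0.6048, -0.2028, 0.2819]
orientation: [[-0.005, 1.0, -0.008], [1.0, 0.005, 0.002], [0.002, -0.008, -1.0]]
ft_force: [-0.2, 0.4, -1.4]
finger_gap: 0.179
```

Call:
servo_tool(gripper=[1,1,1,1,1,1], xyz=[[-3,1.8,0],[-2.2,1.7,0],[-1,0.7,0],[0,0,0],[0,0,0],[0,0,0]], rot=[[0,0,0],[0,0,0],[0,0,0],[0,0,0],[0,0,0],[0,0,0]])

```text
time: 5.55
tcp_pos: [0.6467, -0.2623, 0.2831]
orientation: [[-0.005, 1.0, -0.007], [1.0, 0.005, 0.002], [0.002, -0.007, -1.0]]
ft_force: [0.1, -0.6, -1.8]
finger_gap: 0.18
```

```bash
python3 - <<'E'
from h import *
o=manip.get_obs();print(o['time'],o['tcp_pos'],o['orientation'].round(4));cv2.imwrite('pics/w4.png',manip.camera('wrist')[:,:,::-1])
for P in[(.674,-.12,.096),(.609,-.12,.096),(.609,-.225,.096)]:print(P,proj('wrist',P,o).round(1))
E
```

```text
5.55 [ 0.64665421 -0.26232135  0.28312873] [[-0.0054  1.     -0.0069]
 [ 1.      0.0054  0.0017]
 [ 0.0018 -0.0068 -1.    ]]
(0.674, -0.12, 0.096) [285.9  25.5]
(0.609, -0.12, 0.096) [209.7  25.6]
(0.609, -0.225, 0.096) [210.1 144.1]
```

View pics/w4.png

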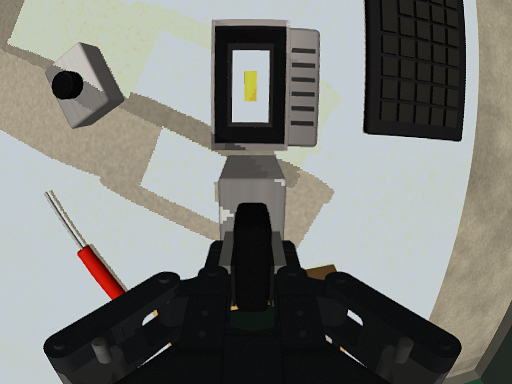

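The wrist view shows the dock rim from (211,20) to (288,150), with the tray and its yellow label in the middle. I'll enlarge the rim to measure it.

```bash
python3 - <<'E'
from h import *
im=cv2.imread('pics/w4.png');cv2.imwrite('pics/c4.png',cv2.resize(im[10:160,190:330],None,fx=4,fy=4,interpolation=cv2.INTER_CUBIC))
E
```

```text
(no output)
```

View pics/c4.png

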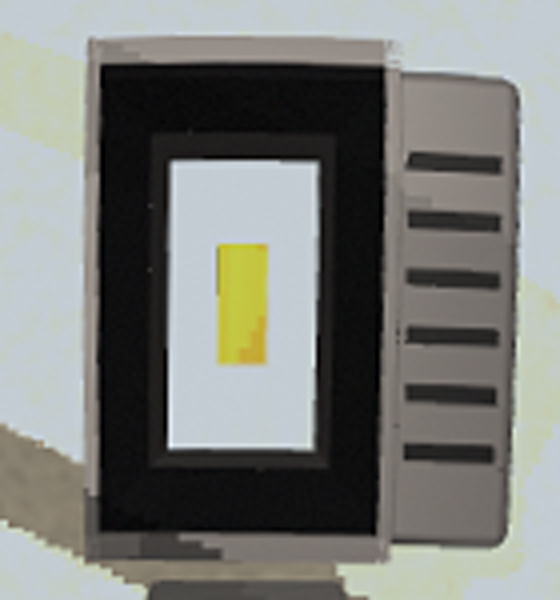

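```bash
python3 - <<'E'
from h import *
o=manip.get_obs();o['tcp_pos']=np.array([.64665,-.26232,.28313])
for pts,z in(([(100,65),(385,66),(378,535),(98,531)],.096),([(168,158),(319,161),(314,451),(168,448)],.058)):
    r=np.array([onz('wrist',190+x/4-.4,10+y/4-.4,z,o) for x,y in pts]);print(z,r.round(4).tolist(),r.mean(0).round(4))
    for a,b in[(0,1),(1,2),(3,2),(0,3)]:
        e=r[b]-r[a];print(' ',np.linalg.norm(e).round(4),np.degrees(np.arctan2(e[1],e[0])).round(2))
E
```

```text
0.096 [[0.6133, -0.1205, 0.096], [0.6741, -0.1206, 0.096], [0.6739, -0.2241, 0.096], [0.6127, -0.2236, 0.096]] [ 0.6435 -0.1722  0.096 ]
  0.0607 -0.09
  0.1035 -90.08
  0.0612 -0.5
  0.1031 -90.36
0.058 [[0.6253, -0.1355, 0.058], [0.662, -0.1361, 0.058], [0.6615, -0.2087, 0.058], [0.6254, -0.2082, 0.058]] [ 0.6435 -0.1721  0.058 ]
  0.0367 -1.0
  0.0726 -90.4
  0.0361 -0.88
  0.0727 -89.92
```

```bash
python3 plan.py .6435 -.172 .262 -0.3 5
```

```text
t 5.6 p [ 0.6468 -0.2621  0.2839] rv [-0.0059 -0.0012  0.0111]
[[1.8, -0.05, 0.44], [1.8, -0.06, 0.44], [1.8, -0.06, 0.44], [1.8, -0.07, 0.44], [1.8, -0.07, 0.44]]
[-0.0012, -0.0002, 0.0022]
```

Call:
servo_tool(gripper=[1,1,1,1,1,1,1,1,1], xyz=[[1.8,-0.06,0.3],[1.8,-0.06,0.3],[1.8,-0.06,0.4],[1.8,-0.06,0.5],[1.2,-0.06,0.7],[0.6,0,0],[0,0,0],[0,0,0],[0,0,0]], rot=[[-0.0012,0,0.002],[-0.0012,0,0.002],[-0.0012,0,0.002],[-0.0012,0,0.002],[-0.0012,0,0.002],[0,0,0],[0,0,0],[0,0,0],[0,0,0]])

```text
time: 6.35
tcp_pos: [0.6445, -0.1741, 0.2637]
orientation: [[0.005, 1.0, 0.003], [1.0, -0.005, -0.001], [-0.001, 0.003, -1.0]]
ft_force: [0.0, -0.2, -1.9]
finger_gap: 0.173
```

```bash
python3 plan.py .6435 -.172 .215 -0.3 5;python3 - <<'E'
from h import *
a=manip.camera('side');b=manip.camera('scene')
f=lambda im,x,y,w,h:cv2.resize(im[y:y+h,x:x+w,::-1],(400,500))
cv2.imwrite('pics/c5.png',np.hstack([f(a,160,60,112,140),f(b,100,150,112,140)]))
E
```

```text
t 6.35 p [ 0.6445 -0.1741  0.2637] rv [ 0.0028  0.0008 -0.0001]
[[0.04, -0.02, 0.97], [0.04, -0.02, 0.97], [0.04, -0.02, 0.97], [0.04, -0.02, 0.97], [0.04, -0.02, 0.97]]
[0.0006, 0.0002, -0.0]
```

View pics/c5.png

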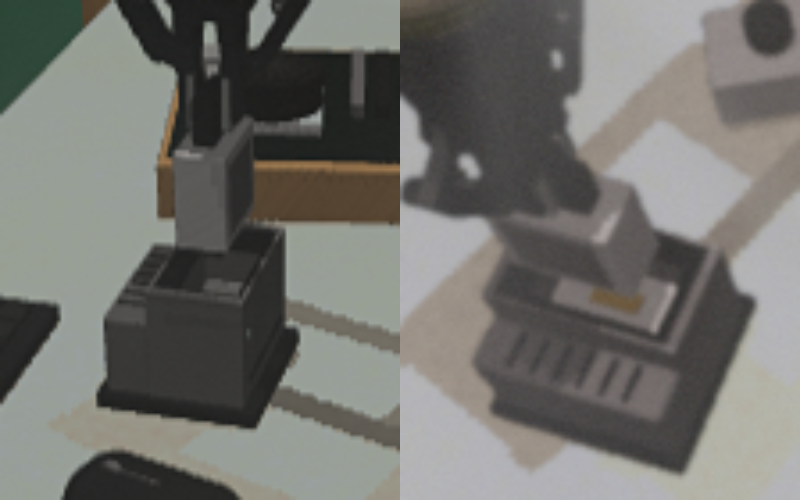

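Both views show the cartridge upright over the slot. I'll lower it to just above the tray.

Call:
servo_tool(gripper=[1,1,1,1,1,1,1,1], xyz=[[0.2,-0.1,0.5],[0,0,0.7],[0,0,0.7],[0,0,0.7],[0,0,0.8],[0,0,0.8],[0,0,0.6],[0,0,0]], rot=[[0.0014,0,0],[0.0014,0,0],[0,0,0],[0,0,0],[0,0,0],[0,0,0],[0,0,0],[0,0,0]])

```text
time: 7.12
tcp_pos: [0.6424, -0.171, 0.2125]
orientation: [[0.005, 1.0, -0.004], [1.0, -0.005, 0.001], [0.001, -0.004, -1.0]]
ft_force: [0.1, -0.4, -3.2]
finger_gap: 0.172
```

```bash
python3 -c "
from h import *
o=manip.get_obs();print(o['tcp_pos'],o['ft_force'],o['wrist_torque'],o['orientation'].round(4))"
```

```text
[ 0.64241049 -0.17104327  0.21252229] [ 0.09371657 -0.37870873 -3.18709702] [ 0.03865313 -0.00058777  0.0277746 ] [[ 0.005   1.     -0.004 ]
 [ 1.     -0.005   0.0011]
 [ 0.0011 -0.004  -1.    ]]
```

No side force, so it is inside the straight part of the slot. Now the push.

Call:
servo_tool(gripper=[1,1,1,1,1,1,1,1], xyz=[[0,0.1,0.4],[0,0,0.5],[0,0,0.5],[0,0,0.5],[0,0,0.5],[0,0,0.4],[0,0,0.3],[0,0,0]], rot=[[0,0,0],[0,0,0],[0,0,0],[0,0,0],[0,0,0],[0,0,0],[0,0,0],[0,0,0]])

```text
time: 7.78
tcp_pos: [0.645, -0.1715, 0.1851]
orientation: [[0.005, 1.0, 0.001], [1.0, -0.005, -0.001], [-0.001, 0.001, -1.0]]
ft_force: [-1.8, 0.1, 5.9]
finger_gap: 0.176
```

Call:
servo_tool(gripper=[1,1,1,1,1], xyz=[[0,0,0.3],[0,0,0.3],[0,0,0.2],[0,0,0.2],[0,0,0]], rot=[[0,0,0],[0,0,0],[0,0,0],[0,0,0],[0,0,0]])

```text
time: 8.2
tcp_pos: [0.645, -0.1716, 0.1756]
orientation: [[0.005, 1.0, 0.001], [1.0, -0.005, -0.001], [-0.001, 0.001, -1.0]]
ft_force: [-3.4, 0.3, 7.1]
finger_gap: 0.175
```

Not at the stop yet, since the force is only 7 N. I'll continue down.

Call:
servo_tool(gripper=[1,1,1,1], xyz=[[0,0,0.15],[0,0,0.15],[0,0,0.1],[0,0,0]], rot=[[0,0,0],[0,0,0],[0,0,0],[0,0,0]])

```text
time: 8.53
tcp_pos: [0.6455, -0.1717, 0.175]
orientation: [[0.005, 1.0, 0.003], [1.0, -0.005, -0.001], [-0.001, 0.003, -1.0]]
ft_force: [-9.9, 2.8, 23.6]
finger_gap: 0.176
```

The hard stop is reached: force rose to 24 N and the motion ended at TCP z 0.175, as predicted. I'll ease up with the tray towards the held height.

Call:
servo_tool(gripper=[1,1,1,1,1], xyz=[[0,-0.1,-0.4],[0,0,-0.4],[0,0,-0.3],[0,0,-0.2],[0,0,0]], rot=[[0,0,0],[0,0,0],[0,0,0],[0,0,0],[0,0,0]])

```text
time: 8.95
tcp_pos: [0.6447, -0.1716, 0.1858]
orientation: [[0.005, 1.0, 0.003], [1.0, -0.005, -0.001], [-0.001, 0.003, -1.0]]
ft_force: [-1.2, 1.2, 5.3]
finger_gap: 0.176
```

Call:
servo_tool(gripper=[4.5,4.5,4.5,4.5,4.5,4.5], xyz=[[0,0,0],[0,0,0],[0,0,0],[0,0,0],[0,0,0],[0,0,0]], rot=[[0,0,0],[0,0,0],[0,0,0],[0,0,0],[0,0,0],[0,0,0]])

```text
time: 9.45
tcp_pos: [0.6432, -0.1713, 0.1828]
orientation: [[0.005, 1.0, -0.001], [1.0, -0.005, 0.0], [0.0, -0.001, -1.0]]
ft_force: [0.7, -1.3, -0.0]
finger_gap: 0.528
```

Call:
servo_tool(gripper=[4.5,4.5,4.5,4.5,4.5,4.5,4.5,4.5], xyz=[[0,0,-1],[0,0,-2],[0,0,-2.5],[0,0,-2.5],[-2.5,0,-2],[-3,0,-0.5],[-3,0,0],[-1,0,0]], rot=[[0,0,0],[0,0,0],[0,0,0],[0,0,0],[0,0,0],[0,0,0],[0,0,0],[0,0,0]])

```text
time: 10.12
tcp_pos: [0.6427, -0.2704, 0.2902]
orientation: [[0.007, 1.0, 0.001], [1.0, -0.007, -0.003], [-0.003, 0.001, -1.0]]
ft_force: [-0.8, 0.6, -0.9]
finger_gap: 0.529
```

Call:
servo_tool(gripper=[4.5,4.5,4.5], xyz=[[0,0,0],[0,0,0],[0,0,0]], rot=[[0,0,0],[0,0,0],[0,0,0]])

```text
time: 10.37
tcp_pos: [0.643, -0.2651, 0.2878]
orientation: [[0.004, 1.0, -0.001], [1.0, -0.004, 0.001], [0.001, -0.001, -1.0]]
ft_force: [-0.5, 0.1, 0.1]
finger_gap: 0.525
```

```bash
python3 - <<'E'
from h import *
o=manip.get_obs();print(o['time'],o['tcp_pos'],o['ft_force']);cv2.imwrite('pics/w6.png',manip.camera('wrist')[:,:,::-1])
a=manip.camera('side');b=manip.camera('scene')
cv2.imwrite('pics/s6.png',a[:,:,::-1])
f=lambda im,x,y,w,h:cv2.resize(im[y:y+h,x:x+w,::-1],(400,500),interpolation=cv2.INTER_CUBIC)
cv2.imwrite('pics/c6.png',np.hstack([f(a,170,90,80,100),f(b,110,180,96,120)]))
for n in('side','scene'):
  for z in(.109,.130,.143): print(n,z,[proj(n,(.6435+sx*.018,-.172+.036,z)).round(1).tolist() for sx in(1,-1)],'fintop',proj(n,(.6435,-.172,z+.034)).round(1))
E
```

```text
10.3667 [ 0.64299084 -0.2650506   0.28782282] [-0.54859852  0.05153627  0.12117588]
side 0.109 [[208.0, 132.7], [222.6, 134.5]] fintop [219.1 114.2]
side 0.13 [[207.8, 124.8], [222.5, 126.6]] fintop [218.9 106.2]
side 0.143 [[207.6, 119.8], [222.4, 121.6]] fintop [218.8 101.1]
scene 0.109 [[167.5, 236.8], [175.0, 220.7]] fintop [150.1 215.8]
scene 0.13 [[165.2, 232.1], [172.9, 215.8]] fintop [147.2 210.6]
scene 0.143 [[163.7, 229.2], [171.5, 212.6]] fintop [145.4 207.2]
```

View pics/c6.png

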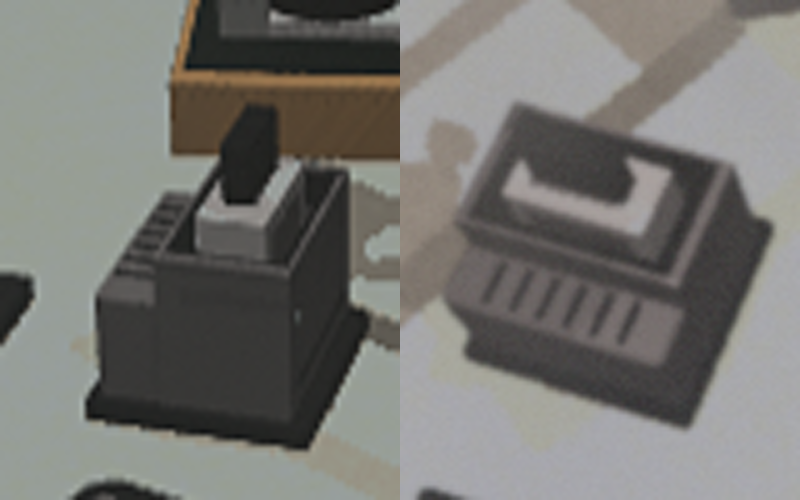

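View pics/s6.png

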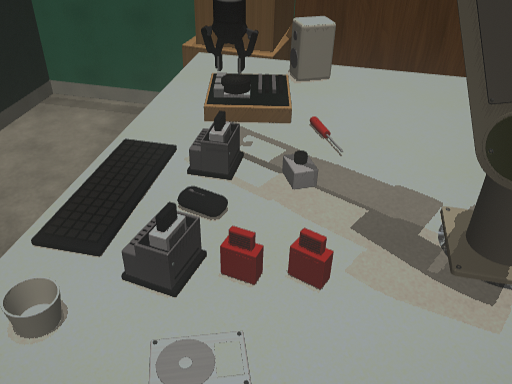

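View pics/w6.png

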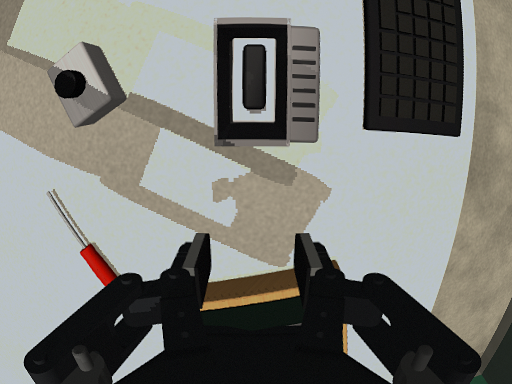

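In the side view the body's top front corner is at (209.4, 132.6). The prediction for "held" (13 mm above the rim) is (208.0, 132.7), and for raised it is row 124.8. The catch is holding and the gripper is clear.

```bash
python3 -c "
from station import manip
print(manip.sign_off())"
```

```text
the job is handed in; nothing more can be done
None
```

The cartridge is in the empty dock, fin up and held down by the catch. I handed the job in at about 10.5 s of the 38 s.

- **What I did:** I gripped the loose cartridge by its fin, lowered it into the slot and gave it one full push to the hard stop. I saw about 24 N at the wrist with the motion ended at the predicted height. I then let it rise to the held height, opened the gripper and backed off.
- **Held down:** in the side view the body's top edge is at row 132.6, against 132.7 predicted for held and 124.8 for raised.
- **Other objects:** the other dock's cartridge, the red look-alikes and the adapter look untouched in the pictures. The gripper was clear, with wrist force near zero.
- **Disagreements:**
  - The fixed cameras read x about 2 mm lower than the wrist camera, so I used the wrist values.
  - The rim opening measured 103 mm in y, where 97 mm was expected. Its x size and the tray measurements fitted.
  - About 10 N of sideways force showed briefly at the hard stop.

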